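# Close the roof hatches of three hopper wagons in departure order

### The arm

A 7-joint arm with a two-finger parallel gripper is mounted at the origin on the work surface. World frame = base frame: x ahead of the robot, y to its left, z up, the work surface at z = 0. Lengths are in m, angles in rad, forces in N, time in s.
With the tool pointing down it reaches from about 0.425 to 1.025 m from the base axis. Payload 3.6 kg.
Tool frame: the origin (TCP) lies on the mounting face of the last link; the fingertips stand 173 mm ahead of it and the grasp point (between the pads) lies 155 mm ahead of it; z points along the fingers, y is the line along which they close (so a half turn about z gives the same grasp; the last joint's range is limited). The gripper opens to 85 mm and grips with 20 to 120 N. Pads are 22 mm wide; open, the fingers measure 114 mm over their backs; the gripper's body (76 mm by 85 mm) begins 54 mm behind the grasp point. The pads swing forward as they close: fully open they stand 13 mm farther back than shut.
Start: joints at [-1.423, 0.591, 0.048, 1.609, -0.033, 0.943, -0.034], TCP at [0.173, 0.704, 0.405] pointing down, gripper open.
Joint ranges: [-2.69, 2.69], [-0.47, 2.24], [-1.27, 1.36], [0.19, 2.51], [-1.53, 4.68], [0.08, 2.07], [-3.09, 3.09]. Speed limits (rad/s): [2.57, 2.57, 3.14, 3.14, 3.14, 3.14, 3.14].

### API

Orientations are given as a unit quaternion [x, y, z, w].
In Python, from workcell import sensors, camera, calibration, ctrl gives the robot as it stands.
- The arm moves only by the shell command python3 -m creep 'ROWS'. ROWS is JSON, a list of rows, each an object of numbers: "grip": the closure, from 0 (fully open) to 1 (shut); "tx", "ty", "tz": the shift along the world's x, y, z each as a share of 150 mm, from -1 to 1; "yaw": the turn about the world's z as a share of 4 degrees, from -1 to 1. In form: [{"grip": .., "tx": .., "ty": .., "tz": .., "yaw": ..}, ...]. A call has 1 to 8 rows; each row shifts and turns the commanded pose from where the row before left it; what a row does not reach is not made up. A row lasts 1/10 s, in which the tool goes at most 50 mm and 8.59 degrees, less where a joint would pass 70% of its speed; a pose out of reach is approached as far as the arm can. A call with a number of a shift or a turn outside -1 to 1 is refused whole. A call with a gripper value outside its range is refused whole. The fingers move at their own pace and stop on an object; the grip force is fixed at half the most. Time passes only in rows, so rows that do not move let the fingers close. It gives the time, the measured TCP pose, the force and the opening at its end, in the units of the state.
- sensors.observe(): the state, without advancing time (a new reading comes with each control period).
- camera(name): name is "scene" or "top" or "wrist"; returns the picture (420x560x3 uint8, red, green, blue); there is no depth.
- calibration(name): a dict with "intrinsics" (3x3 intrinsics, pixels), "extrinsics" (4x4, takes a point from camera to world coordinates). Camera axes: x right, y down, z forward; pixel columns grow to the right and rows downward; lengths in m; the calibration is good to about 2 mm. The wrist camera is an equidistant fisheye: a pixel r from the principal point sees the ray r / f radians off the axis. A picture is of the moment at which its call begins: read the wrist's pose just before it. calibration takes no time and is no camera call; for the wrist camera it gives the pose at the moment of the call.
- ctrl.sign_off(): hands the job in, once; it reports no verdict.
The state is a dict: "clock": time; "q": joint angles; "joint_vel": joint speeds; "joint_torque": joint torques, N m; "eef_pos": TCP position; "orientation": TCP orientation; "contact_force": force on the tool from outside, world axes, zero at the start; "moment": the same for the moment, N m; "gripper_width": opening from 0.0 (shut) to 1.0 (fully open).
Only numpy, scipy, OpenCV 4.12 (cv2) and the standard library are available. Lean on these libraries where they do the work, as an engineer would, in place of code of your own. Each camera call takes 0.05 s, during which the arm holds its last target. There are 200 camera calls.

### The job

The hopper wagons on this model yard are being made ready to leave: with the fingertips, lightly press down the raised white roof hatch of the red wagon, then the yellow one's, then the blue one's, each until it is flush with its roof. Only touch the hatches from above - do not lift, shove, tip or squash a wagon - and leave the brown wagon, its raised hatch and all the other things alone.

Things in the scene. Friction and masses are not known exactly. Their poses are not given: they have to be found in the camera images.
- yard: Fixed dark-topped plywood board, 400 mm (its x) by 500 mm (its y), 18 mm thick, carrying four parallel straight sidings along its x axis, 105 mm apart, rail tops 27 mm above the table; a small red buffer stop closes each far end. Origin: centre of its underside. It may be turned a little about the vertical; the wagons stand along its x axis.
- wagon_red: Red model hopper wagon, loose on a siding, wheels blocked (it does not roll, but a sideways push slides or tips it), 140 (its x) by 62 mm (its y), 0.4 kg. Origin: centre, at rail height; the roof is 80 mm above it, 107 mm above the table. The body is sprung on its trucks: pushed from above it sinks about 1 mm per 2.5 N, 5 mm at most, and comes back.
- hatch_red (a joint): How far the red wagon's hatch has been pushed down, in m: 0 stands 10 mm proud of the roof, 0.010 is flush, 0.012 is the end stop. It starts at 0 to 0.003. It moves straight down against steady friction of about 2 N, stays where it is left, and does not spring back; past the end stop the push only sinks the sprung wagon body.
- hatch_red_top (a point): Centre of the top face of the white hatch in the middle of the red wagon's roof. The hatch is 46 mm (wagon x) by 44 mm (wagon y), in a 50 by 48 mm opening in the roof. The point goes down with the hatch. The wagon takes a push of up to 25 N.
- wagon_yellow: Yellow model hopper wagon, loose on a siding, wheels blocked (it does not roll, but a sideways push slides or tips it), 140 (its x) by 62 mm (its y), 0.4 kg. Origin: centre, at rail height; the roof is 80 mm above it, 107 mm above the table. The body is sprung on its trucks: pushed from above it sinks about 1 mm per 2.5 N, 5 mm at most, and comes back.
- hatch_yellow (a joint): How far the yellow wagon's hatch has been pushed down, in m: 0 stands 10 mm proud of the roof, 0.010 is flush, 0.012 is the end stop. It starts at 0 to 0.003. It moves straight down against steady friction of about 2 N, stays where it is left, and does not spring back; past the end stop the push only sinks the sprung wagon body.
- hatch_yellow_top (a point): Centre of the top face of the white hatch in the middle of the yellow wagon's roof. The hatch is 46 mm (wagon x) by 44 mm (wagon y), in a 50 by 48 mm opening in the roof. The point goes down with the hatch. The wagon takes a push of up to 25 N.
- wagon_blue: Blue model hopper wagon, loose on a siding, wheels blocked (it does not roll, but a sideways push slides or tips it), 140 (its x) by 62 mm (its y), 0.4 kg. Origin: centre, at rail height; the roof is 80 mm above it, 107 mm above the table. The body is sprung on its trucks: pushed from above it sinks about 1 mm per 2.5 N, 5 mm at most, and comes back.
- hatch_blue (a joint): How far the blue wagon's hatch has been pushed down, in m: 0 stands 10 mm proud of the roof, 0.010 is flush, 0.012 is the end stop. It starts at 0 to 0.003. It moves straight down against steady friction of about 2 N, stays where it is left, and does not spring back; past the end stop the push only sinks the sprung wagon body.
- hatch_blue_top (a point): Centre of the top face of the white hatch in the middle of the blue wagon's roof. The hatch is 46 mm (wagon x) by 44 mm (wagon y), in a 50 by 48 mm opening in the roof. The point goes down with the hatch. The wagon takes a push of up to 25 N.
- wagon_brown: Brown model hopper wagon, loose on a siding, wheels blocked (it does not roll, but a sideways push slides or tips it), 140 (its x) by 62 mm (its y), 0.4 kg. Origin: centre, at rail height; the roof is 80 mm above it, 107 mm above the table. The body is sprung on its trucks: pushed from above it sinks about 1 mm per 2.5 N, 5 mm at most, and comes back.
- hatch_brown (a joint): How far the brown wagon's hatch has been pushed down, in m: 0 stands 10 mm proud of the roof, 0.010 is flush, 0.012 is the end stop. It starts at 0 to 0.003. It moves straight down against steady friction of about 2 N, stays where it is left, and does not spring back; past the end stop the push only sinks the sprung wagon body.
- hatch_brown_top (a point): Centre of the top face of the white hatch in the middle of the brown wagon's roof. The hatch is 46 mm (wagon x) by 44 mm (wagon y), in a 50 by 48 mm opening in the roof. The point goes down with the hatch. The wagon takes a push of up to 25 N.
- paint_green: Bystander: green paint pot, 28 mm across, 36 mm high, standing on the board between two sidings; loose. Origin: centre of its underside.
- paint_orange: Bystander: orange paint pot, 28 mm across, 36 mm high, standing on the board between two sidings; loose. Origin: centre of its underside.
- can: Bystander: drink can, 66 mm across, 122 mm high, standing on the table to the right of the board; loose. Origin: centre of its underside.
- solvent: Bystander: amber bottle, 56 mm across, 120 mm high, standing on the table to the right of the board; loose. Origin: centre of its underside.
- screwdriver: Bystander: yellow screwdriver, lying on the table to the right of the board, towards the robot; loose. Origin: middle of its underside.
- marker: Bystander: orange marker, 144 mm long, 14 mm thick, lying on the table to the left of the board; loose. Origin: middle of its underside.
Not all that is in view belongs to the job. What is shaped like the wagon_red but turquoise is not meant. Several things have the shape of the wagon_yellow; the one meant has the colours described above.

How it is judged:
On the way, in this order (a step that is already met when the one before it is completed fails the run):
1. the red wagon's hatch is pressed flush while the yellow and blue ones are still up (value of joint hatch_red above 0.008 m and value of joint each of hatch_yellow, hatch_blue below 0.006 m), for 0.1 s.
2. then the yellow wagon's hatch is pressed flush while the blue one is still up (value of joint each of hatch_red, hatch_yellow above 0.008 m and value of joint hatch_blue below 0.006 m), for 0.1 s.
3. then the blue wagon's hatch is pressed flush (value of joint each of hatch_red, hatch_yellow, hatch_blue above 0.008 m), for 0.1 s.
At the end, for the whole second after the job is handed in: Red, yellow and blue hatches pressed 8 mm or more (within 2 mm of flush), brown still up (under 6 mm); all wagons upright, at rest, within 12 mm of where they began; pots, can, bottle, screwdriver and marker within 20 mm of where they began (all of step 3 and value of joint hatch_brown below 0.006 m and distance of each of wagon_red, wagon_yellow, wagon_blue, wagon_brown from where it was at the start of the episode below 0.012 m and angle between each of wagon_red, wagon_yellow, wagon_blue, wagon_brown's own z axis and vertical below 0.1 rad and linear speed of each of wagon_red, wagon_yellow, wagon_blue, wagon_brown below 0.01 m/s and distance of each of paint_green, paint_orange, can, solvent, screwdriver, marker from where it was at the start of the episode below 0.02 m); the robot touches nothing.
It fails at once if a hatch is pressed out of order: yellow before red is flush, or blue before yellow is flush ((value of joint hatch_yellow above 0.006 m and value of joint hatch_red below 0.0075 m) or (value of joint hatch_blue above 0.006 m and value of joint hatch_yellow below 0.0075 m)).
It fails at once if the brown wagon is touched with more than 1 N, or its hatch is pressed down 6 mm or more (contact force between wagon_brown and the fingers above 1 N or contact force between wagon_brown and the arm above 1 N or value of joint hatch_brown above 0.006 m).
It fails at once if a wagon is pressed hard: more than 25 N (contact force between any of wagon_red, wagon_yellow, wagon_blue and the fingers above 25 N or contact force between any of wagon_red, wagon_yellow, wagon_blue and the arm above 25 N).
It fails at once if a wagon is lifted more than 5 mm off its rails, shoved more than 12 mm or tipped more than 0.15 rad (height (world z) of any of wagon_red, wagon_yellow, wagon_blue, wagon_brown above 0.032 m or distance of any of wagon_red, wagon_yellow, wagon_blue, wagon_brown from where it was at the start of the episode above 0.012 m or angle between any of wagon_red, wagon_yellow, wagon_blue, wagon_brown's own z axis and vertical above 0.15 rad).
It fails at once if a bystander is moved more than 20 mm (distance of any of paint_green, paint_orange, can, solvent, screwdriver, marker from where it was at the start of the episode above 0.02 m).
It also fails if it takes over 45 s, if anything falls off the work surface, if the arm or the gripper's body presses on something with over 40 N, if the wrist force passes 120 N, or if a joint passes its speed limit or range.

## Working session

There is one attempt and no reset: what is moved stays moved. The work goes in short steps, Python scripts to look and compute and a shell command to move; the robot and the scene stay as the last step left them, time stands still between calls to the robot, and variables do not carry over. Pictures are saved under pics/ and viewed, on a budget of 10 in all, crops included, one or two more only if the job needs it, and the job is handed in when it is done.

```bash
mkdir -p pics; python3 - <<'E'
from workcell import sensors,camera,calibration
import cv2,numpy as np
for n in("top","scene"):
    im=camera(n); cv2.imwrite(f"pics/{n}0.png",im[:,:,::-1]); c=calibration(n); print(n,np.round(c["intrinsics"],1).tolist(),np.round(c["extrinsics"],3).tolist())
s=sensors.observe(); print({k:np.round(v,3).tolist() for k,v in s.items()})
E
```

```text
top [[379.3, 0.0, 273.5], [0.0, 379.3, 208.5], [0.0, 0.0, 1.0]] [[0.041, -0.978, 0.204, 0.264], [-0.999, -0.04, 0.005, -0.026], [0.003, -0.204, -0.979, 1.052], [0.0, 0.0, 0.0, 1.0]]
scene [[470.8, 0.0, 277.3], [0.0, 470.8, 195.8], [0.0, 0.0, 1.0]] [[0.435, 0.687, -0.583, 1.21], [0.9, -0.32, 0.294, -0.426], [0.016, -0.653, -0.757, 1.06], [0.0, 0.0, 0.0, 1.0]]
{'clock': 0.1, 'q': [-1.424, 0.592, 0.048, 1.61, -0.033, 0.943, -0.034], 'joint_vel': [0.001, -0.002, 0.002, -0.003, 0.001, -0.001, 0.0], 'joint_torque': [0.004, -55.0, 1.553, -19.882, 0.01, 0.004, -0.0], 'eef_pos': [0.173, 0.704, 0.404], 'orientation': [0.12, 0.993, -0.001, -0.0], 'contact_force': [-0.237, -1.178, 0.684], 'moment': [0.057, -0.032, 0.076], 'gripper_width': 0.998}
```

View pics/top0.png

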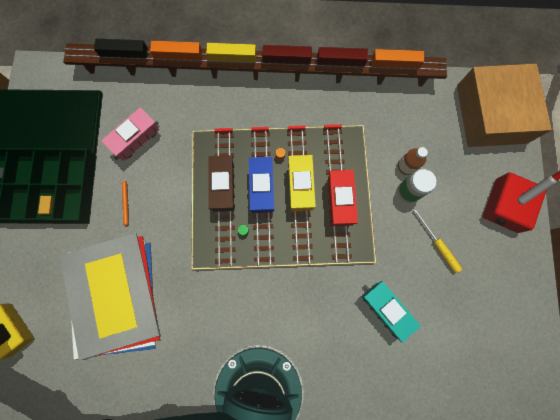

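View pics/scene0.png

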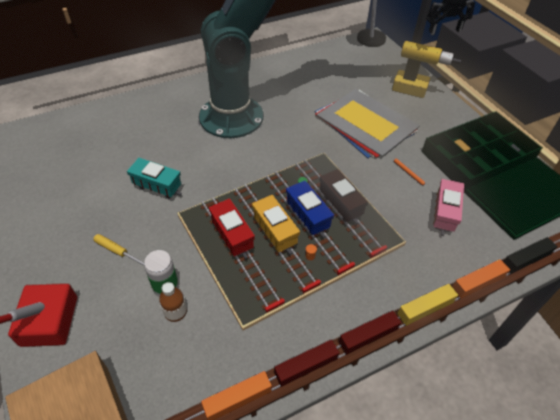

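The top view shows, left to right, the brown (220,181), blue (261,183), yellow (302,181) and red (344,197) hatches. The scene view has red (231,220), yellow (275,215), blue (309,200) and brown (344,187). Next I'll triangulate the hatches from both views.

```bash
cat > loc.py <<'E'
import cv2,numpy as np
from workcell import calibration
S={"top":{"red":(344,197),"yellow":(302,181),"blue":(261,183),"brown":(220,181)},"scene":{"red":(231,220),"yellow":(275,215),"blue":(309,200),"brown":(344,187)}}
def ray(n,p):
    c=calibration(n);E=np.array(c["extrinsics"]);d=E[:3,:3]@np.linalg.solve(np.array(c["intrinsics"]),[*p,1]);return E[:3,3],d
def cen(im,p):
    h=cv2.cvtColor(im,cv2.COLOR_BGR2HSV);m=((h[...,1]<70)&(h[...,2]>165)).astype(np.uint8)
    _,l,st,c=cv2.connectedComponentsWithStats(m,connectivity=4);i=l[p[1],p[0]];return c[i],st[i],cv2.minAreaRect(np.argwhere(l==i)[:,::-1].astype(np.float32))
def plane(n,p,z):
    o,d=ray(n,p);return o+d*(z-o[2])/d[2]
if __name__=="__main__":
    for k in S["top"]:
        P={}
        for n in S:
            c,st,r=cen(cv2.imread(f"pics/{n}0.png"),S[n][k]);P[n]=c
            print(k,n,c.round(1),st[2:],np.round(plane(n,c,.1155),4))
        A=[];b=[]
        for n in S:
            o,d=ray(n,P[n]);d/=np.linalg.norm(d);M=np.eye(3)-np.outer(d,d);A.append(M);b.append(M@o)
        print("  tri",np.linalg.lstsq(np.vstack(A),np.hstack(b),rcond=None)[0].round(4))
E
python3 loc.py
```

```text
red top [343.5 195.2] [ 18  18 297] [ 0.5008 -0.1978  0.1155]
red scene [230.4 219. ] [ 22  19 252] [ 0.5031 -0.2002  0.1155]
  tri [ 0.5013 -0.1989  0.1127]
yellow top [301.8 179.9] [ 18  18 292] [ 0.537  -0.0907  0.1155]
yellow scene [275.1 214.4] [ 23  18 237] [ 0.5376 -0.0912  0.1155]
  tri [ 0.5371 -0.0909  0.1148]
blue top [260.9 182.1] [ 17  17 287] [0.5268 0.0135 0.1155]
blue scene [309.1 199.2] [ 21  17 216] [0.5295 0.0121 0.1155]
  tri [0.5276 0.0135 0.1128]
brown top [220.  180.2] [ 17  18 289] [0.5273 0.1186 0.1155]
brown scene [343.4 186.8] [ 20  15 175] [0.53   0.1169 0.1155]
  tri [0.528  0.1188 0.1127]
```

```bash
python3 -m creep '[{"grip":1,"tx":0.18,"ty":-0.24,"tz":0,"yaw":0},{"grip":1,"tx":0.18,"ty":-0.24,"tz":0,"yaw":0},{"grip":1,"tx":0.18,"ty":-0.24,"tz":0,"yaw":0},{"grip":1,"tx":0.18,"ty":-0.24,"tz":0,"yaw":0},{"grip":1,"tx":0.18,"ty":-0.24,"tz":0,"yaw":0},{"grip":1,"tx":0.18,"ty":-0.24,"tz":0,"yaw":0},{"grip":1,"tx":0.18,"ty":-0.24,"tz":0,"yaw":0}]'; python3 -m creep '[{"grip":1,"tx":0.18,"ty":-0.24,"tz":0,"yaw":0},{"grip":1,"tx":0.18,"ty":-0.24,"tz":0,"yaw":0},{"grip":1,"tx":0.18,"ty":-0.24,"tz":0,"yaw":0},{"grip":1,"tx":0.18,"ty":-0.24,"tz":0,"yaw":0},{"grip":1,"tx":0.18,"ty":-0.24,"tz":0,"yaw":0},{"grip":1,"tx":0.18,"ty":-0.24,"tz":0,"yaw":0},{"grip":1,"tx":0,"ty":0,"tz":0,"yaw":0}]'
```

```text
clock: 0.8
eef_pos: [0.3626, 0.4503, 0.4044]
orientation: [0.12, 0.993, -0.0, -0.0]
contact_force: [0.4, 0.8, -0.4]
gripper_width: -0.0
clock: 1.5
eef_pos: [0.5278, 0.2286, 0.4047]
orientation: [0.126, 0.992, -0.002, 0.002]
contact_force: [-0.7, -0.2, 0.2]
gripper_width: -0.003
```

```bash
python3 -m creep '[{"grip":1,"tx":-0.02,"ty":-0.28,"tz":0,"yaw":0},{"grip":1,"tx":-0.02,"ty":-0.28,"tz":0,"yaw":0},{"grip":1,"tx":-0.02,"ty":-0.28,"tz":0,"yaw":0},{"grip":1,"tx":-0.02,"ty":-0.28,"tz":0,"yaw":0},{"grip":1,"tx":-0.02,"ty":-0.28,"tz":0,"yaw":0},{"grip":1,"tx":-0.02,"ty":-0.28,"tz":0,"yaw":0}]'; python3 -m creep '[{"grip":1,"tx":-0.02,"ty":-0.28,"tz":0,"yaw":0},{"grip":1,"tx":-0.02,"ty":-0.28,"tz":0,"yaw":0},{"grip":1,"tx":-0.02,"ty":-0.28,"tz":-0.1,"yaw":0},{"grip":1,"tx":0,"ty":-0.2,"tz":-0.2,"yaw":0},{"grip":1,"tx":0,"ty":0,"tz":-0.2,"yaw":0},{"grip":1,"tx":0,"ty":0,"tz":0,"yaw":0},{"grip":1,"tx":0,"ty":0,"tz":0,"yaw":0}]'
```

```text
clock: 2.1
eef_pos: [0.5053, -0.017, 0.4045]
orientation: [0.12, 0.993, 0.0, -0.0]
contact_force: [-0.9, 0.3, 0.6]
gripper_width: -0.002
clock: 2.8
eef_pos: [0.4969, -0.1711, 0.3295]
orientation: [0.12, 0.993, 0.0, -0.001]
contact_force: [0.2, 0.6, -0.3]
gripper_width: 0.001
```

```bash
python3 -m creep '[{"grip":1,"tx":0.03,"ty":-0.187,"tz":0,"yaw":0},{"grip":1,"tx":0,"ty":0,"tz":-0.1,"yaw":0},{"grip":1,"tx":0,"ty":0,"tz":-0.075,"yaw":0},{"grip":1,"tx":0,"ty":0,"tz":0,"yaw":0},{"grip":1,"tx":0,"ty":0,"tz":0,"yaw":0}]'; python3 - <<'E'
from workcell import camera,sensors
import cv2,numpy as np
print(sensors.observe()["eef_pos"])
a=cv2.resize(camera("scene")[130:280,160:400],None,fx=2.5,fy=2.5);w=camera("wrist")
cv2.imwrite("pics/s1.png",a[:,:,::-1]);cv2.imwrite("pics/w1.png",w[:,:,::-1])
E
```

```text
clock: 3.3
eef_pos: [0.5016, -0.1988, 0.3039]
orientation: [0.119, 0.993, 0.0, 0.0]
contact_force: [-0.5, -0.6, -0.3]
gripper_width: 0.001
[ 0.50163064 -0.1988303   0.30387753]
```

View pics/s1.png

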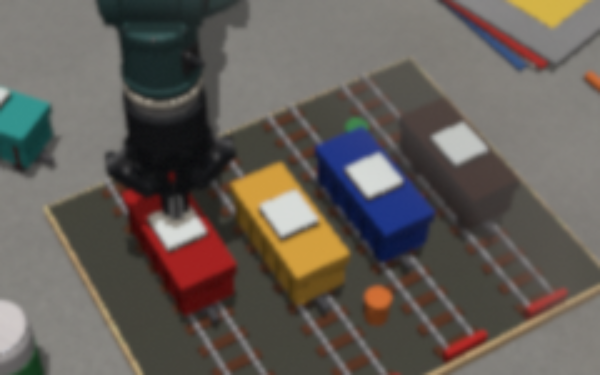

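View pics/w1.png

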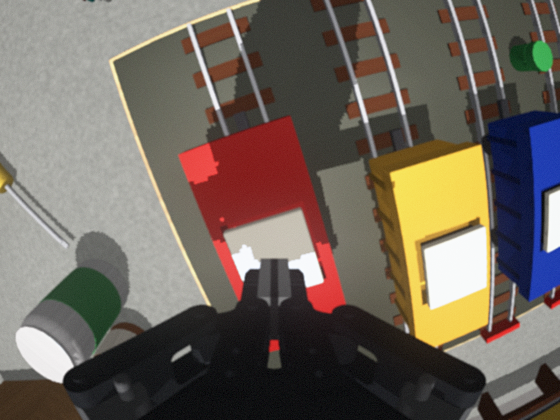

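Shut fingertips are above the red hatch: crop (175,215), wrist (272,265), with the hatch around (275,250). I'll press slowly.

```bash
python3 -m creep '[{"grip":1,"tx":0,"ty":0,"tz":-0.06,"yaw":0},{"grip":1,"tx":0,"ty":0,"tz":-0.02,"yaw":0},{"grip":1,"tx":0,"ty":0,"tz":-0.015,"yaw":0},{"grip":1,"tx":0,"ty":0,"tz":-0.015,"yaw":0},{"grip":1,"tx":0,"ty":0,"tz":-0.015,"yaw":0},{"grip":1,"tx":0,"ty":0,"tz":0,"yaw":0}]'; python3 -m creep '[{"grip":1,"tx":0,"ty":0,"tz":-0.015,"yaw":0},{"grip":1,"tx":0,"ty":0,"tz":-0.015,"yaw":0},{"grip":1,"tx":0,"ty":0,"tz":0,"yaw":0}]'
```

```text
clock: 4.0
eef_pos: [0.5013, -0.2, 0.2845]
orientation: [0.12, 0.993, 0.0, -0.0]
contact_force: [-0.7, -0.1, 1.2]
gripper_width: 0.0
clock: 4.3
eef_pos: [0.5013, -0.1999, 0.28]
orientation: [0.12, 0.993, 0.0, -0.0]
contact_force: [-1.5, 0.3, 2.2]
gripper_width: 0.0
```

```bash
python3 -m creep '[{"grip":1,"tx":0,"ty":0,"tz":-0.01,"yaw":0},{"grip":1,"tx":0,"ty":0,"tz":0,"yaw":0}]';python3 -m creep '[{"grip":1,"tx":0,"ty":0,"tz":-0.01,"yaw":0},{"grip":1,"tx":0,"ty":0,"tz":0,"yaw":0}]';python3 -m creep '[{"grip":1,"tx":0,"ty":0,"tz":-0.01,"yaw":0},{"grip":1,"tx":0,"ty":0,"tz":0,"yaw":0}]'
```

```text
clock: 4.5
eef_pos: [0.5013, -0.2, 0.2786]
orientation: [0.12, 0.993, 0.0, -0.0]
contact_force: [-1.3, 0.3, 1.3]
gripper_width: -0.003
clock: 4.7
eef_pos: [0.5013, -0.2, 0.2772]
orientation: [0.12, 0.993, 0.0, -0.0]
contact_force: [-1.7, 1.2, 3.3]
gripper_width: -0.0
clock: 4.9
eef_pos: [0.5014, -0.2, 0.276]
orientation: [0.12, 0.993, 0.0, -0.0]
contact_force: [-1.8, 0.4, 7.1]
gripper_width: -0.002
```

Force is up to 7 N at tip height 0.103, so the hatch is on its end stop. Lifting and going to yellow.

```bash
python3 -m creep '[{"grip":1,"tx":0,"ty":0,"tz":0.1,"yaw":0},{"grip":1,"tx":0,"ty":0,"tz":0.2,"yaw":0},{"grip":1,"tx":0.08,"ty":0.243,"tz":0,"yaw":0},{"grip":1,"tx":0.08,"ty":0.243,"tz":0,"yaw":0},{"grip":1,"tx":0.078,"ty":0.242,"tz":0,"yaw":0},{"grip":1,"tx":0,"ty":0,"tz":0,"yaw":0},{"grip":1,"tx":0,"ty":0,"tz":-0.1,"yaw":0},{"grip":1,"tx":0,"ty":0,"tz":0,"yaw":0}]'; python3 - <<'E'
from workcell import camera
import cv2
a=cv2.resize(camera("scene")[130:280,160:400],None,fx=2.5,fy=2.5)
cv2.imwrite("pics/s2.png",a[:,:,::-1])
E
```

```text
clock: 5.7
eef_pos: [0.5366, -0.0906, 0.3044]
orientation: [0.12, 0.993, -0.0, -0.001]
contact_force: [-0.6, 0.1, 0.2]
gripper_width: 0.001
```

View pics/s2.png

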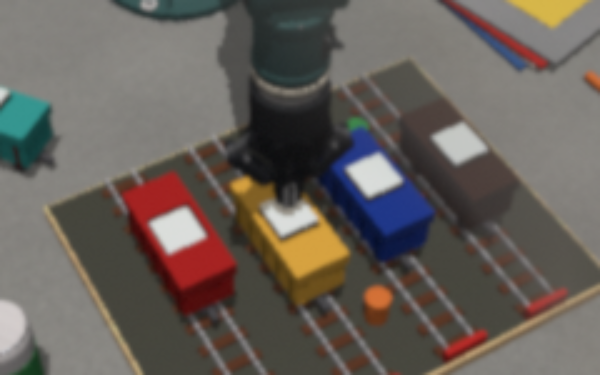

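The red hatch (178,228) now looks flush and its wagon hasn't moved. The fingertips are over the yellow hatch (290,205), so I'll press that one the same way.

```bash
python3 -m creep '[{"grip":1,"tx":0,"ty":0,"tz":-0.06,"yaw":0},{"grip":1,"tx":0,"ty":0,"tz":-0.02,"yaw":0},{"grip":1,"tx":0,"ty":0,"tz":-0.015,"yaw":0},{"grip":1,"tx":0,"ty":0,"tz":-0.015,"yaw":0},{"grip":1,"tx":0,"ty":0,"tz":-0.015,"yaw":0},{"grip":1,"tx":0,"ty":0,"tz":-0.015,"yaw":0},{"grip":1,"tx":0,"ty":0,"tz":-0.015,"yaw":0},{"grip":1,"tx":0,"ty":0,"tz":0,"yaw":0}]'; python3 -m creep '[{"grip":1,"tx":0,"ty":0,"tz":-0.01,"yaw":0},{"grip":1,"tx":0,"ty":0,"tz":-0.01,"yaw":0},{"grip":1,"tx":0,"ty":0,"tz":0,"yaw":0}]';python3 -m creep '[{"grip":1,"tx":0,"ty":0,"tz":-0.01,"yaw":0},{"grip":1,"tx":0,"ty":0,"tz":0,"yaw":0}]'
```

```text
clock: 6.55
eef_pos: [0.537, -0.091, 0.2823]
orientation: [0.12, 0.993, -0.0, -0.0]
contact_force: [-0.0, -0.9, 1.4]
gripper_width: 0.001
clock: 6.85
eef_pos: [0.5371, -0.0908, 0.2793]
orientation: [0.12, 0.993, -0.0, 0.0]
contact_force: [-0.2, -1.0, 1.2]
gripper_width: -0.005
clock: 7.05
eef_pos: [0.5372, -0.0908, 0.2779]
orientation: [0.12, 0.993, -0.0, 0.0]
contact_force: [-1.4, -0.1, 2.4]
gripper_width: 0.0
```

```bash
python3 -m creep '[{"grip":1,"tx":0,"ty":0,"tz":-0.01,"yaw":0},{"grip":1,"tx":0,"ty":0,"tz":0,"yaw":0}]';python3 -m creep '[{"grip":1,"tx":0,"ty":0,"tz":-0.007,"yaw":0},{"grip":1,"tx":0,"ty":0,"tz":0,"yaw":0}]'
```

```text
clock: 7.25
eef_pos: [0.5372, -0.0908, 0.2766]
orientation: [0.12, 0.993, 0.0, 0.0]
contact_force: [-1.6, -0.7, 5.2]
gripper_width: 0.0
clock: 7.45
eef_pos: [0.5372, -0.0908, 0.2758]
orientation: [0.12, 0.993, 0.0, 0.0]
contact_force: [-2.0, -0.9, 7.3]
gripper_width: 0.003
```

Yellow is on its stop. Next is blue.

```bash
python3 -m creep '[{"grip":1,"tx":0,"ty":0,"tz":0.1,"yaw":0},{"grip":1,"tx":0,"ty":0,"tz":0.2,"yaw":0},{"grip":1,"tx":-0.02,"ty":0.231,"tz":0,"yaw":0},{"grip":1,"tx":-0.02,"ty":0.231,"tz":0,"yaw":0},{"grip":1,"tx":-0.022,"ty":0.231,"tz":0,"yaw":0},{"grip":1,"tx":0,"ty":0,"tz":0,"yaw":0},{"grip":1,"tx":0,"ty":0,"tz":-0.1,"yaw":0},{"grip":1,"tx":0,"ty":0,"tz":0,"yaw":0}]'; python3 - <<'E'
from workcell import camera
import cv2
a=cv2.resize(camera("scene")[130:280,160:400],None,fx=2.5,fy=2.5)
cv2.imwrite("pics/s3.png",a[:,:,::-1])
E
```

```text
clock: 8.25
eef_pos: [0.5272, 0.0135, 0.3041]
orientation: [0.12, 0.993, -0.0, -0.001]
contact_force: [0.2, -1.1, 0.6]
gripper_width: 0.002
```

View pics/s3.png

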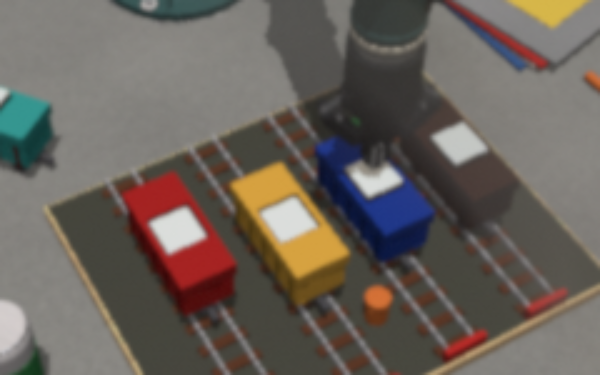

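Red and yellow are flush, at (178,228) and (289,219). The tips are over the blue hatch (375,165).

```bash
python3 -m creep '[{"grip":1,"tx":0,"ty":0,"tz":-0.06,"yaw":0},{"grip":1,"tx":0,"ty":0,"tz":-0.02,"yaw":0},{"grip":1,"tx":0,"ty":0,"tz":-0.015,"yaw":0},{"grip":1,"tx":0,"ty":0,"tz":-0.015,"yaw":0},{"grip":1,"tx":0,"ty":0,"tz":-0.015,"yaw":0},{"grip":1,"tx":0,"ty":0,"tz":-0.015,"yaw":0},{"grip":1,"tx":0,"ty":0,"tz":-0.015,"yaw":0},{"grip":1,"tx":0,"ty":0,"tz":0,"yaw":0}]'; python3 -m creep '[{"grip":1,"tx":0,"ty":0,"tz":-0.01,"yaw":0},{"grip":1,"tx":0,"ty":0,"tz":-0.01,"yaw":0},{"grip":1,"tx":0,"ty":0,"tz":0,"yaw":0}]';python3 -m creep '[{"grip":1,"tx":0,"ty":0,"tz":-0.01,"yaw":0},{"grip":1,"tx":0,"ty":0,"tz":-0.01,"yaw":0},{"grip":1,"tx":0,"ty":0,"tz":0,"yaw":0}]'
```

```text
clock: 9.1
eef_pos: [0.5279, 0.0131, 0.2821]
orientation: [0.12, 0.993, -0.0, 0.0]
contact_force: [-0.9, -0.6, 1.9]
gripper_width: 0.002
clock: 9.4
eef_pos: [0.5279, 0.0131, 0.2791]
orientation: [0.12, 0.993, -0.0, 0.0]
contact_force: [-1.1, -1.2, 1.2]
gripper_width: 0.001
clock: 9.7
eef_pos: [0.5279, 0.0131, 0.2763]
orientation: [0.12, 0.993, -0.0, 0.0]
contact_force: [-2.1, -0.1, 6.7]
gripper_width: -0.005
```

Blue is on its stop as well. I'll lift well clear and check.

```bash
python3 -m creep '[{"grip":1,"tx":0,"ty":0,"tz":0.1,"yaw":0},{"grip":1,"tx":0,"ty":0,"tz":0.25,"yaw":0},{"grip":1,"tx":0,"ty":0,"tz":0.3,"yaw":0},{"grip":1,"tx":-0.1,"ty":0.2,"tz":0.2,"yaw":0},{"grip":1,"tx":-0.1,"ty":0.3,"tz":0,"yaw":0},{"grip":1,"tx":-0.1,"ty":0.3,"tz":0,"yaw":0},{"grip":1,"tx":0,"ty":0.3,"tz":0,"yaw":0},{"grip":1,"tx":0,"ty":0.3,"tz":0,"yaw":0}]'; python3 -m creep '[{"grip":1,"tx":0,"ty":0.3,"tz":0,"yaw":0},{"grip":1,"tx":0,"ty":0.3,"tz":0,"yaw":0},{"grip":1,"tx":0,"ty":0.3,"tz":0,"yaw":0},{"grip":1,"tx":0,"ty":0,"tz":0,"yaw":0},{"grip":1,"tx":0,"ty":0,"tz":0,"yaw":0}]'; python3 - <<'E'
from workcell import camera
import cv2,loc
i=camera("scene");t=camera("top")
cv2.imwrite("pics/s4.png",cv2.resize(i[130:280,160:400],None,fx=2.5,fy=2.5,interpolation=cv2.INTER_CUBIC)[:,:,::-1])
for n,im in(("top",t),("scene",i)):
    b=im[:,:,::-1].copy();o=cv2.imread(f"pics/{n}0.png")
    for k in loc.S[n]: print(n,k,(loc.cen(b,loc.S[n][k])[0]-loc.cen(o,loc.S[n][k])[0]).round(2))
E
```

```text
clock: 10.5
eef_pos: [0.4817, 0.225, 0.4036]
orientation: [0.12, 0.993, 0.0, -0.0]
contact_force: [0.3, 0.3, -1.0]
gripper_width: 0.001
clock: 11.0
eef_pos: [0.4819, 0.3598, 0.4028]
orientation: [0.118, 0.993, -0.0, -0.001]
contact_force: [0.2, -0.1, -0.8]
gripper_width: 0.002
top red [-0.56  0.92]
top yellow [-0.42  1.12]
top blue [0.03 0.98]
top brown [-0.02 -0.03]
scene red [0.1 2.7]
scene yellow [-0.21  2.97]
scene blue [-0.32  2.64]
scene brown [0. 0.]
```

View pics/s4.png

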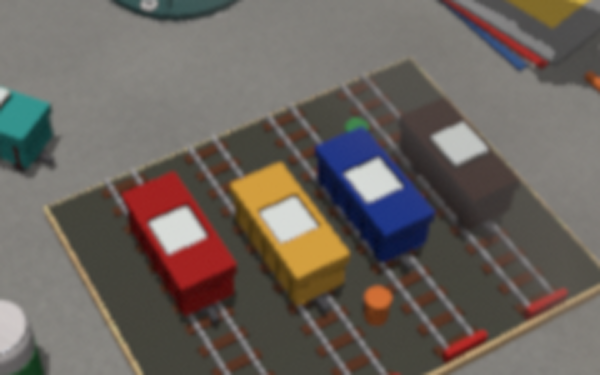

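All three pressed hatches dropped about 2.7 px in the scene view, which is about 10 mm. Brown did not shift, and the wagons and pots are where they started.

```bash
python3 -c "
from workcell import ctrl;print(ctrl.sign_off())"
```

```text
the job is handed in; nothing more can be done
None
```

I pressed the red, then the yellow, then the blue hatch down with the shut fingertips, and handed the job in at about 11 s on the robot's clock. I stopped each press at about 7 N, where the rising force showed the hatch on its end stop.

- **Hatches:** in the last pictures the three pressed hatches sit about 2.7 px lower, roughly 10 mm, and look flush. The brown hatch did not shift (0.0 px).
- **Wagons and bystanders:** the wagons and both paint pots look unmoved. I did not measure the can, bottle, screwdriver or marker again, but the arm only passed well above things and never came near them.
- **End state:** the arm was clear of everything at the end. No check failed or disagreed, and the sign-off gave no verdict.

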